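Swing out the folding peg and hang the sample carrier on it

TASK

The stand on the bench has a peg folded flat against its panel: swing the peg out until it is fully against its stop, square to the panel. Then hang the upright metal sample carrier on it by its hole, keeping it upright, pushing it on past the sprung catch until it is fully home against the shoulder and the catch has sprung back up in front of it, and let go. Be gentle: at no time push on the stand, its peg or the carrier on it with more than about 15 N, and do not disturb the can, the loupe or the slide case.

Things in the scene. Friction and masses are not known exactly. Their poses are not given: they have to be found in the camera images.
- stand: Grey stand fixed to the bench: foot 150 x 240 x 12 mm; upright panel 240 wide, 8 thick, top 175 mm high. Origin: centre of the foot's underside. x points out of the panel's back (panel x = 0 to 8 mm), the front looks to -x; z up. The gripper can pass in front of, above and behind the panel.
- notch (a point): Middle of the bottom edge of the finger notch in the panel, 90 mm above the bench (stand x = 4, y = 40 mm). The panel is cut away 45 mm to either side in y and from here up through its top edge, so that fingers can come down from above behind the folded peg. Axes as the stand's.
- pivot (a point): Point on the upright hinge axis of the peg, at the height of the peg's axis: 150 mm above the bench, stand x = -18, y = -30 mm. Axes as the stand's. Outward from it lie bracket and barrel (to 8 mm), rod 8 mm thick, dark sleeve 13 mm thick, dark collar 22 mm across: the shoulder. The sleeve's setting differs: the shoulder's outer face is 24 to 54 mm from the axis, not measured: feel or see it.
- hook (a joint): Peg angle about the upright axis: 0 = folded, peg along the stand's +y, in front of the notch; 1.571 = fully out at its stop, peg along the stand's -x. Starts at 0 to 0.2. Stiff friction hinge (0.15 N m), stays where left. From the shoulder's face a round peg 10 mm thick runs 38 mm out, then an 11 mm cone to a 4 mm tip (tip 73 to 103 mm from the pivot). The sleeve stays put under 50 N.
- catch (a joint): Sprung catch, a blade 4 mm wide on top of the peg, hinged 36 mm out from the shoulder's face; its free end stands 7 mm above the peg, 12 mm from the shoulder's face. 0 = up (rest), about 0.3 = level with the peg, limit 0.45. Sliding a part inward over it takes some 3 to 10 N. The 8 mm carrier lets it spring up only when within about 3 mm of the shoulder.
- carrier_centre (a point): Centre of the loose sample carrier: aluminium plate 8 mm (x) by 60 (y) by 120 tall (z), upright on a foot 40 (x) by 60 (y) by 8 mm; 0.14 to 0.26 kg. This point is half-way up, mid-thickness. The 14 mm hanging hole runs along x, centre 5 mm above this point, 55 mm below the top edge. Either face may lead. Grip it across its 8 mm, from above, by the top 40 mm.
- carrier: The same carrier; origin at the centre of its underside.
- can: Bystander: black cylindrical objective can, 41 mm across, 59 mm tall, standing; origin at the centre of its underside. Leave alone.
- loupe: Bystander: black waisted loupe, 35 mm across, 30 mm tall; origin at the centre of its underside. Leave alone.
- case: Bystander: flat brown slide case, 40 x 84 x 11 mm; origin at the centre of its underside. Leave alone.
Not all that is in view belongs to the job. Of the things that look like the carrier, the larger one is meant.

How it is judged:
On the way, in this order (a step that is already met when the one before it is completed fails the run):
1. the peg is swung fully out against its stop, the carrier not yet on it (value of joint hook above 1.53 rad and distance between carrier_centre and pivot above 0.12 m), for 0.2 s.
2. the carrier, on the peg, presses the catch down (value of joint catch above 0.08 rad and distance between carrier_centre and pivot below 0.1 m and contact force between carrier and stand above 0.5 N), for 0.02 s.
3. the carrier is home on the peg and the catch has sprung up in front of it (value of joint hook above 1.47 rad and value of joint catch below 0.04 rad and x of carrier_centre in the frame of pivot between -0.0625 and -0.024 m and y of carrier_centre in the frame of pivot between -0.006 and 0.006 m and z of carrier_centre in the frame of pivot between -0.014 and -0.002 m and angle between carrier_centre's own z axis and vertical below 0.2 rad), for 0.2 s.
At the end, for the whole second after the job is handed in: Peg out (hook over 1.47 rad); carrier at rest, released, hanging on it upright (0.2 rad) between shoulder and catch: centre 24 to 62.5 mm in front of the pivot axis, within 6 mm sideways, 2 to 14 mm below the peg's axis; catch up (under 0.04 rad) (all of step 3 and linear speed of carrier below 0.02 m/s and contact force between carrier and the arm below 0.1 N and contact force between carrier and the fingers below 0.1 N); the robot touches nothing.
It fails at once if the stand, its peg or the carrier on it is pushed with more than 18 N (contact force between anything else and stand above 18 N).
It fails at once if the carrier is tipped over (angle between carrier_centre's own z axis and vertical above 0.6 rad).
It fails at once if the can is disturbed (moved over 15 mm) (distance of can from where it was at the start of the episode above 0.015 m).
It fails at once if the loupe is disturbed (moved over 15 mm) (distance of loupe from where it was at the start of the episode above 0.015 m).
It fails at once if the slide case is disturbed (moved over 15 mm) (distance of case from where it was at the start of the episode above 0.015 m).
It also fails if it takes over 69 s, if anything falls off the work surface, if the arm or the gripper's body presses on something with over 40 N, if the wrist force passes 120 N, or if a joint passes its speed limit or range.

ROBOT

A 6-joint arm with a two-finger parallel gripper is mounted at the origin on a cart in front of the work surface, level with it; the furniture and walls round the work are solid. World frame = base frame: x ahead of the robot, y to its left, z up, the work surface at z = 0. Lengths are in m, angles in rad, forces in N, time in s.
With the tool pointing down it reaches from about 0.3 to 0.875 m from the base axis. Payload 4.2 kg.
Tool frame: the origin (TCP) lies on the mounting face of the last link; the fingertips stand 173 mm ahead of it and the grasp point (between the pads) lies 155 mm ahead of it; z points along the fingers, y is the line along which they close (so a half turn about z gives the same grasp; the last joint's range is limited). The gripper opens to 85 mm and grips with 20 to 120 N. Pads are 22 mm wide; open, the fingers measure 114 mm over their backs; the gripper's body (76 mm by 85 mm) begins 54 mm behind the grasp point. The pads swing forward as they close: fully open they stand 13 mm farther back than shut.
Start: joints at [-0.02, 0.32, 1.565, -0, 1.257, -0.02], TCP at [0.575, 0, 0.405] pointing down, gripper open.
Joint ranges: [-3.11, 3.11], [-0.84, 2.01], [0.21, 2.61], [-1.34, 4.49], [0.05, 2.63], [-2.56, 2.56]. Speed limits (rad/s): [2.57, 2.57, 3.14, 3.14, 3.14, 3.14].

INTERFACE

Orientations are given as a unit quaternion [w, x, y, z].
In Python, from station import robot gives the robot as it stands.
- The arm moves only by the tool apply_moves, never from a script. Its argument "plan" is a list of rows, each a list of 7 numbers: the shift along the tool's x, y, z each as a share of 60 cm, from -1 to 1, then the turn, a rotation vector about the tool's x, y, z each as a share of 90 degrees, from -1 to 1, then the opening, from 0 (shut) to 1 (fully open). In form: [[x, y, z, wx, wy, wz, claw], ...]. A call has 1 to 8 rows; each row is the pose to reach, as a shift and turn from the pose commanded when the call began, along the tool's axes at that moment; what a row does not reach only later rows make up. A row lasts 1/10 s, in which the tool goes at most 50 mm and 8.59 degrees, less where a joint would pass 70% of its speed; a pose out of reach is approached as far as the arm can. A call with a number of a shift or a turn outside -1 to 1 is refused whole. A call with a gripper value outside its range is refused whole. The fingers move at their own pace and stop on an object; "newtons" is the grip in N (left out, the last holds). Time passes only in rows, so rows that repeat a pose let the fingers close. It gives the time, the measured TCP pose, the force, the opening and the grip force at its end, in the units of the state.
- robot.get_obs(): the state, without advancing time (a new reading comes with each control period).
- robot.grab_frame(name): name is "side" or "top"; returns a dict with "frame" (384x512x3 uint8, blue, green, red), "vfov" (degrees; the focal length in pixels is half the picture's height over the tangent of half this angle, whatever the lens; pixels are square), "cx", "cy" (the principal point, pixels), "world_from_camera" (4x4, takes a point from camera to world coordinates). Camera axes: x right, y down, z forward; pixel columns grow to the right and rows downward; lengths in m; the calibration is good to about 2 mm. A picture is of the moment at which its call begins. There is no depth.
- robot.sign_off(): hands the job in; it is judged then, once.
The state is a dict: "time_s": time; "q": joint angles; "joint_velocities": joint speeds; "tau": joint torques, N m; "ee_pos": TCP position; "eef_rot": TCP orientation; "ft_force": force on the tool from outside, world axes, zero at the start; "moment": the same for the moment, N m; "width": opening from 0.0 (shut) to 1.0 (fully open); "gripper_force": force on a finger pad.
Only numpy, scipy, OpenCV 4.12 (cv2) and the standard library are available. Lean on these libraries where they do the work, as an engineer would, in place of code of your own. Each camera call takes 0.05 s, during which the arm holds its last target. There are 200 camera calls.

## Working session

There is one attempt and no reset: what is moved stays moved. The work goes in short steps, Python scripts to look and compute and a tool call to move; the robot and the scene stay as the last step left them, time stands still between calls to the robot, and variables do not carry over. Pictures are saved under pics/ and viewed, at most 10 in all, crops included, and the job is handed in when it is done.

Besides the shell and the picture viewer there is one more tool, called after ">>>" by a JSON object that holds its "method" and its "body", one argument or row to a line. apply_moves: Moves the arm, as the interface text tells. Its arguments: {"type":"object","properties":{"plan":{"type":"array"},"newtons":{"type":"number"}},"required":["plan"]}

```bash
mkdir -p pics; ls; python3 - <<'E'
from station import robot
import cv2,numpy as np
np.set_printoptions(precision=4,suppress=True)
for n in("side","top"):
    f=robot.grab_frame(n); cv2.imwrite(f"pics/{n}0.png",f["frame"]); print(n,f["vfov"],f["cx"],f["cy"]);print(np.array(f["world_from_camera"]))
print(robot.get_obs())
E
```

```text
pics
side 49.10599224094782 249.05955058567022 192.75626113853502
[[ 0.9589 -0.1043  0.2639  0.3315]
 [-0.2837 -0.3731  0.8834 -0.9224]
 [ 0.0063 -0.9219 -0.3873  0.535 ]
 [ 0.      0.      0.      1.    ]]
top 42.066208097826596 248.10988888827603 185.64581105871486
[[-0.0935 -0.9693  0.2276  0.3385]
 [-0.9956  0.0919 -0.0173  0.0476]
 [-0.0041 -0.2282 -0.9736  1.4114]
 [ 0.      0.      0.      1.    ]]
{'time_s': 0.1, 'q': array([-0.02  ,  0.3202,  1.5656, -0.    ,  1.2574, -0.02  ]), 'joint_velocities': array([ 0.0001, -0.0013, -0.0021,  0.0012, -0.0002,  0.0003]), 'tau': array([  0.0001, -41.6406, -23.4704,   0.0001,   0.0049,  -0.    ]), 'ee_pos': array([ 0.5749, -0.    ,  0.404 ]), 'eef_rot': array([-0.0006,  0.7071,  0.7071, -0.0006]), 'ft_force': array([ 0.5532, -0.0539,  0.8064]), 'moment': array([ 0.0165, -0.0283, -0.0036]), 'gripper_force': 0.0, 'width': 1.003561371228355}
```

View pics/side0.png

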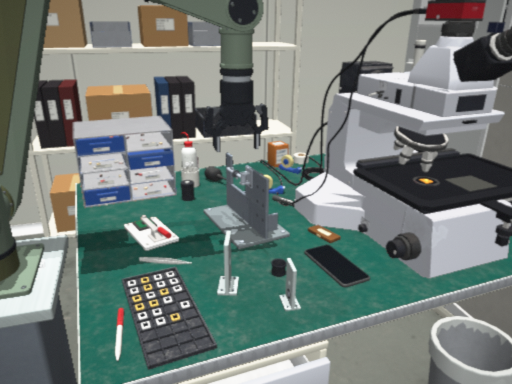

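View pics/top0.png

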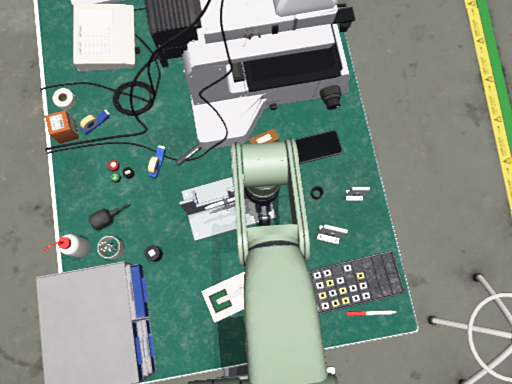

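The side view shows the stand at about (245,205), the larger carrier at (228,262), its smaller look-alike at (290,283), the loupe at (278,268), the case at (322,233) and the can at (187,190). In the top view the arm partly hides the stand at (225,205); the carrier is at (332,235).

```bash
python3 - <<'E'
import cv2,numpy as np
s=cv2.imread("pics/side0.png")[145:305,195:305]; t=cv2.imread("pics/top0.png")[160:270,170:360]
cv2.imwrite("pics/c1.png",cv2.resize(s,None,fx=3.75,fy=3.75,interpolation=cv2.INTER_CUBIC))
a=cv2.resize(s,(412,600),interpolation=cv2.INTER_CUBIC); b=cv2.resize(t,(388,225),interpolation=cv2.INTER_CUBIC)
o=np.zeros((600,800,3),np.uint8);o[:,:412]=a;o[:225,412:]=b
cv2.imwrite("pics/c1.png",o)
E
```

```text
(no output)
```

View pics/c1.png

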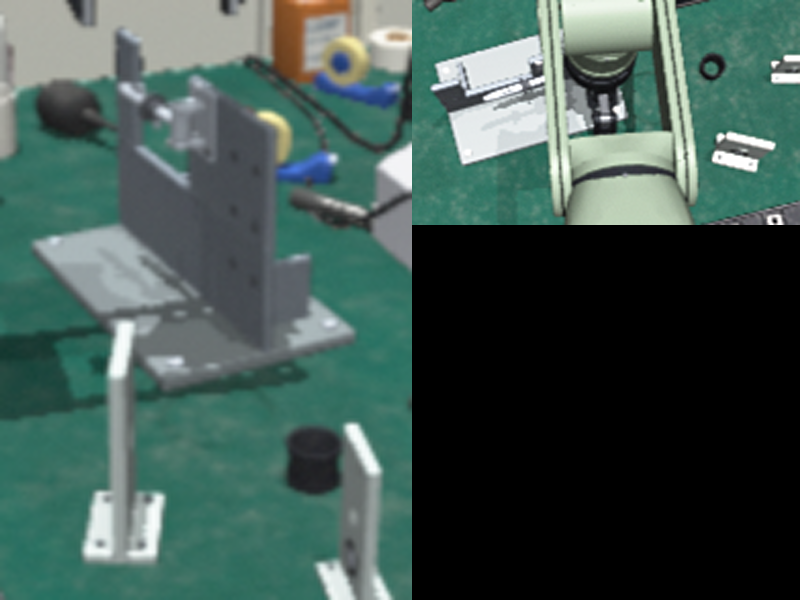

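The crop shows the stand's foot corners near crop (165,380), (352,327) and (35,243), the bracket at (185,115) and the peg collar at (155,105). The carrier's foot quad is about (85,557), (97,490), (163,493), (155,560), and its top is at (122,323).

```bash
cat > h.py <<'E'
import numpy as np,cv2
from scipy.optimize import least_squares
np.set_printoptions(precision=4,suppress=True)
def cam(f): return dict(f=192/np.tan(np.radians(f["vfov"])/2),c=np.array([f["cx"],f["cy"]]),T=np.array(f["world_from_camera"]))
C={"side":dict(f=192/np.tan(np.radians(49.10599)/2),c=np.array([249.0596,192.7563]),T=None),"top":dict(f=192/np.tan(np.radians(42.066208)/2),c=np.array([248.1099,185.6458]),T=None)}
def load():
    from station import robot
    for n in C:
        f=robot.grab_frame(n);C[n]=cam(f);C[n]["img"]=f["frame"]
    return robot
def proj(n,p):
    c=C[n];q=(np.atleast_2d(p)-c["T"][:3,3])@c["T"][:3,:3];return q[:,:2]/q[:,2:]*c["f"]+c["c"]
def ray(n,px,z):
    c=C[n];d=c["T"][:3,:3]@np.r_[(np.array(px)-c["c"])/c["f"],1];o=c["T"][:3,3];return o+d*(z-o[2])/d[2]
def place(v,P):
    c,s=np.cos(v[2]),np.sin(v[2]);P=np.atleast_2d(P);return np.c_[v[0]+c*P[:,0]-s*P[:,1],v[1]+s*P[:,0]+c*P[:,1],P[:,2]]
def fit(obs,v0):
    r=lambda v:np.concatenate([(proj(n,place(v,np.array(P)/1e3))-px).ravel() for n,P,px in obs])
    s=least_squares(r,v0,loss="soft_l1");print("pose",s.x,"deg",np.degrees(s.x[2]));print(r(s.x).reshape(-1,2));return s.x
sc=lambda x,y:[195+x/3.745,145+y/3.75]
tc=lambda x,y:[170+(x-412)/2.042,160+y/2.045]
E
python3 - <<'E'
from h import *
r=load()
s=[("side",[-75,-120,12],sc(165,379)),("side",[75,-120,12],sc(352,327)),("side",[-75,120,12],sc(35,243)),("side",[8,-120,175],sc(276,118)),("side",[0,120,175],sc(118,32)),
("top",[-75,120,12],tc(462,163)),("top",[75,120,12],tc(437,62)),("top",[-75,-120,12],tc(624,117))]
v=fit(s,[.6,.1,.2])
for n in C: print(n,proj(n,place(v,np.array([[-18,-30,150],[-18,43,150],[-91,-30,150],[4,40,90]])/1e3)))
print("pivot",place(v,[[-.018,-.03,.15]]))
c=[("side",[-20,-30,8],sc(85,550)),("side",[-20,30,8],sc(97,490)),("side",[20,30,8],sc(163,493)),("side",[20,-30,8],sc(155,552)),
("side",[-4,-30,120],sc(111,378)),("side",[4,-30,120],sc(128,378)),("side",[0,30,120],sc(125,322)),
("top",[0,30,120],tc(718,150)),("top",[0,-30,120],tc(773,145))]
w=fit(c[:7],[.45,-.2,0]);fit(c,[.45,-.2,0])
for n in C: print(n,proj(n,place(w,np.array([[0,30,120],[0,-30,120]])/1e3)))
E
```

```text
pose [0.6191 0.0841 0.178 ] deg 10.196520416666097
[[-0.602  -0.178 ]
 [ 1.2703  1.0044]
 [-0.8629 -0.882 ]
 [ 0.774   2.505 ]
 [-0.4684 -1.0986]
 [-0.6099  0.246 ]
 [-1.1105 -0.5455]
 [ 2.109   0.0348]]
side [[243.3147 178.3672]
 [231.5543 169.7562]
 [217.0805 182.8742]
 [239.3983 189.2244]]
top [[238.9437 196.5929]
 [211.5861 204.0624]
 [246.5079 223.5807]
 [212.2812 200.3365]]
pivot [[0.6067 0.0514 0.15  ]]
pose [ 0.5057 -0.1905 -0.3189] deg -18.274240620740883
[[ 0.0056  0.6215]
 [-0.4718  0.1186]
 [ 0.0622 -0.2608]
 [ 0.6244  0.5557]
 [-0.1014 -0.6442]
 [-0.576  -0.5579]
 [ 0.4985 -0.0373]]
pose [ 0.5054 -0.1899 -0.3065] deg -17.56064443813131
[[-0.0249  0.5607]
 [-0.8401  0.0582]
 [-0.2994 -0.4505]
 [ 0.602   0.3486]
 [-0.1272 -0.7483]
 [-0.6    -0.6875]
 [ 0.1183 -0.1461]
 [ 3.8226 -7.3992]
 [-0.3679 -0.1296]]
side [[228.8763 230.8294]
 [226.5703 245.199 ]]
top [[323.9058 225.6795]
 [346.5975 230.7819]]
```

```bash
cat >> h.py <<'E'
V=[.6191,.0841,.178]
def S(x,y): return place(V,[[x/1e3,y/1e3,0]])[0,:2]
def state():
    from station import robot
    o=robot.get_obs();w,x,y,z=o["eef_rot"]
    yv=np.array([2*(x*y-w*z),1-2*(x*x+z*z)])
    return o,np.array(o["ee_pos"]),np.arctan2(yv[1],yv[0])
def rows(wps):
    """wps: x,y,z(TCP),yaw of tool y ; prints rows relative to measured pose"""
    o,p,a=state();print("now",p,a,"F",o["ft_force"],"t",o["time_s"],"w",o["width"],o["gripper_force"])
    ty=np.array([np.cos(a),np.sin(a)]);tx=np.array([-ty[1],ty[0]])
    for w in wps:
        d=np.array(w[:2])-p[:2];print([round(float(k),4) for k in (d@tx/.6,d@ty/.6,(p[2]-w[2])/.6,0,0,-(w[3]-a)/(np.pi/2))])
def arc(th,r,d,z,yaw=None):
    c=S(-18-r*np.sin(th)+d*np.cos(th),-30+r*np.cos(th)+d*np.sin(th));return [*c,z,V[2]+th]
E
python3 - <<'E'
from h import *
rows([[*S(9,38),.405,.178],[*S(9,38),.308,.178]])
E
```

```text
now [ 0.5749 -0.      0.4042] -5.219639980178701e-05 F [0.4335 0.2798 0.2815] t 0.2 w 1.0001019114152352 0.0
[0.2052, 0.0772, -0.0013, 0.0, 0.0, -0.1134]
[0.2052, 0.0772, 0.1604, 0.0, 0.0, -0.1134]
```

>>> {"method": "apply_moves", "body": {
  "plan": [
    [0.07,0.03,0,0,0,-0.05,0],
    [0.14,0.055,0,0,0,-0.1134,0],
    [0.205,0.077,0,0,0,-0.1134,0],
    [0.205,0.077,0,0,0,-0.1134,0],
    [0.205,0.077,0,0,0,-0.1134,0],
    [0.205,0.077,0,0,0,-0.1134,0],
    [0.205,0.077,0,0,0,-0.1134,0]
  ],
  "newtons": 30
}}

```text
time_s: 0.9
ee_pos: [0.6209, 0.1218, 0.4049]
eef_rot: [0.0, 0.642, 0.767, -0.0]
ft_force: [-0.1, -0.3, 0.3]
width: -0.004
gripper_force: 0.0
```

```bash
python3 - <<'E'
from h import *
load();a=C["side"]["img"][130:250,190:310];b=C["top"]["img"][170:250,170:290]
cv2.imwrite("pics/c2.png",np.vstack([cv2.resize(a,(720,600),interpolation=3)[:,:]])) if 0 else None
A=cv2.resize(a,(480,480),interpolation=2);B=cv2.resize(b,(320,213),interpolation=2)
o=np.zeros((480,800,3),np.uint8);o[:,:480]=A;o[:213,480:]=B;cv2.imwrite("pics/c2.png",o)
rows([[*S(9,38),.308,.178]])
E
```

```text
now [0.621  0.1219 0.405 ] 0.1766335708062937 F [-0.3991 -0.3585  0.4182] t 1.0 w -0.0014880430682172139 0.0
[0.0019, 0.0007, 0.1616, 0.0, 0.0, -0.0009]
```

View pics/c2.png

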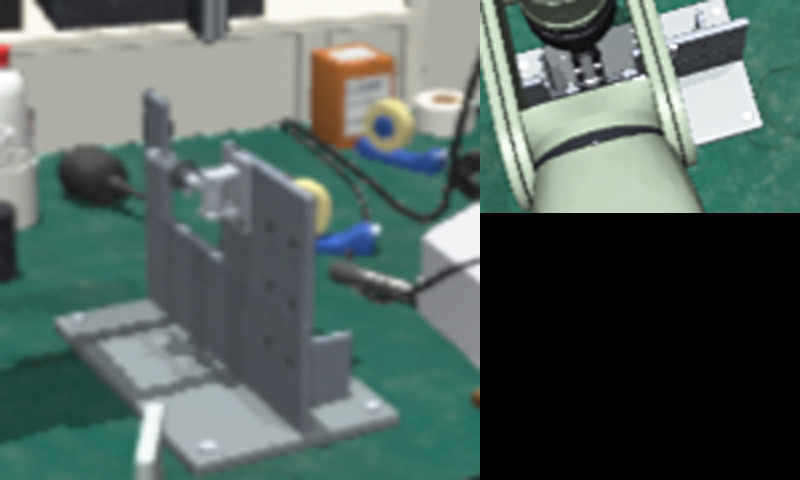

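The side crop shows the bracket at (222,190) and the collar at (185,177), with the notch opening clear below the gripper. The top crop shows the shut gripper over the notch.

>>> {"method": "apply_moves", "body": {
  "plan": [
    [0.002,0.001,0.06,0,0,0,0],
    [0.002,0.001,0.11,0,0,0,0],
    [0.002,0.001,0.14,0,0,0,0],
    [0.002,0.001,0.16,0,0,0,0],
    [0.002,0.001,0.16,0,0,0,0]
  ]
}}

```text
time_s: 1.5
ee_pos: [0.6212, 0.1237, 0.3073]
eef_rot: [-0.001, 0.642, 0.767, -0.001]
ft_force: [0.1, 0.3, -0.2]
width: 0.005
gripper_force: 0.0
```

```bash
python3 - <<'E'
from h import *
rows([arc(t,68,19.5,.308) for t in np.arange(0,1.41,.1)])
E
```

```text
now [0.6212 0.1237 0.3073] 0.17747537272610153 F [ 0.1389  0.3373 -0.2384] t 1.5 w 0.004837047127603181 0.0
[-0.001, -0.0127, -0.0012, 0.0, 0.0, -0.0003]
[0.0016, -0.0242, -0.0012, 0.0, 0.0, -0.064]
[0.0032, -0.0358, -0.0012, 0.0, 0.0, -0.1277]
[0.0035, -0.0476, -0.0012, 0.0, 0.0, -0.1913]
[0.0027, -0.0594, -0.0012, 0.0, 0.0, -0.255]
[0.0006, -0.071, -0.0012, 0.0, 0.0, -0.3186]
[-0.0025, -0.0823, -0.0012, 0.0, 0.0, -0.3823]
[-0.0068, -0.0933, -0.0012, 0.0, 0.0, -0.446]
[-0.0121, -0.1038, -0.0012, 0.0, 0.0, -0.5096]
[-0.0185, -0.1137, -0.0012, 0.0, 0.0, -0.5733]
[-0.0258, -0.123, -0.0012, 0.0, 0.0, -0.637]
[-0.0341, -0.1314, -0.0012, 0.0, 0.0, -0.7006]
[-0.0431, -0.139, -0.0012, 0.0, 0.0, -0.7643]
[-0.0528, -0.1457, -0.0012, 0.0, 0.0, -0.8279]
[-0.0631, -0.1513, -0.0012, 0.0, 0.0, -0.8916]
```

>>> {"method": "apply_moves", "body": {
  "plan": [
    [-0.001,-0.0127,-0.001,0,0,0,0],
    [0,-0.0185,-0.001,0,0,-0.032,0],
    [0.0016,-0.0242,-0.001,0,0,-0.064,0],
    [0.0025,-0.03,-0.001,0,0,-0.096,0],
    [0.0032,-0.0358,-0.001,0,0,-0.1277,0],
    [0.0034,-0.0417,-0.001,0,0,-0.16,0],
    [0.0035,-0.0476,-0.001,0,0,-0.1913,0],
    [0.0027,-0.0594,-0.001,0,0,-0.255,0]
  ]
}}

```text
time_s: 2.3
ee_pos: [0.5867, 0.1201, 0.3114]
eef_rot: [0.002, 0.475, 0.88, 0.002]
ft_force: [1.6, 2.7, 0.1]
width: -0.003
gripper_force: 1.2
```

```bash
python3 - <<'E'
from h import *
rows([arc(t,68,19.5,.308) for t in np.arange(0.4,1.41,.1)])
E
```

```text
now [0.5867 0.1201 0.3114] 0.5815289807931191 F [1.6282 2.7146 0.0996] t 2.3 w -0.0026746569527817308 1.2335726246237755
[-0.0008, -0.0021, 0.0057, 0.0, 0.0, 0.0022]
[0.002, -0.0135, 0.0057, 0.0, 0.0, -0.0614]
[0.0035, -0.0252, 0.0057, 0.0, 0.0, -0.1251]
[0.0039, -0.037, 0.0057, 0.0, 0.0, -0.1887]
[0.0031, -0.0487, 0.0057, 0.0, 0.0, -0.2524]
[0.0012, -0.0604, 0.0057, 0.0, 0.0, -0.3161]
[-0.002, -0.0717, 0.0057, 0.0, 0.0, -0.3797]
[-0.0062, -0.0827, 0.0057, 0.0, 0.0, -0.4434]
[-0.0115, -0.0933, 0.0057, 0.0, 0.0, -0.507]
[-0.0178, -0.1032, 0.0057, 0.0, 0.0, -0.5707]
[-0.0251, -0.1125, 0.0057, 0.0, 0.0, -0.6344]
```

>>> {"method": "apply_moves", "body": {
  "plan": [
    [0.002,-0.0135,0.003,0,0,-0.0614,0],
    [0.0035,-0.0252,0.004,0,0,-0.1251,0],
    [0.0039,-0.037,0.004,0,0,-0.1887,0],
    [0.0031,-0.0487,0.004,0,0,-0.2524,0],
    [0.0012,-0.0604,0.004,0,0,-0.3161,0],
    [-0.002,-0.0717,0.004,0,0,-0.3797,0],
    [-0.0062,-0.0827,0.004,0,0,-0.4434,0],
    [-0.0115,-0.0933,0.004,0,0,-0.507,0]
  ]
}}

```text
time_s: 3.1
ee_pos: [0.5429, 0.0834, 0.3092]
eef_rot: [0.002, 0.096, 0.995, 0.001]
ft_force: [0.1, 2.0, 2.0]
width: 0.004
gripper_force: 1.3
```

```bash
python3 - <<'E'
from h import *
rows([arc(t,68,19.5,.308) for t in np.arange(1.2,1.66,.05)])
E
```

```text
now [0.5429 0.0834 0.3092] 1.3788049797299897 F [0.0762 1.9905 2.0492] t 3.1 w 0.004193916015883812 1.2624185532331467
[-0.0012, 0.0004, 0.0019, 0.0, 0.0, 0.0005]
[0.0003, -0.0053, 0.0019, 0.0, 0.0, -0.0313]
[0.0015, -0.011, 0.0019, 0.0, 0.0, -0.0631]
[0.0024, -0.0169, 0.0019, 0.0, 0.0, -0.095]
[0.003, -0.0227, 0.0019, 0.0, 0.0, -0.1268]
[0.0033, -0.0286, 0.0019, 0.0, 0.0, -0.1586]
[0.0034, -0.0345, 0.0019, 0.0, 0.0, -0.1905]
[0.0031, -0.0404, 0.0019, 0.0, 0.0, -0.2223]
[0.0025, -0.0463, 0.0019, 0.0, 0.0, -0.2541]
[0.0017, -0.0521, 0.0019, 0.0, 0.0, -0.286]
```

>>> {"method": "apply_moves", "body": {
  "plan": [
    [0.0003,-0.0053,0.001,0,0,-0.0313,0],
    [0.0015,-0.011,0.001,0,0,-0.0631,0],
    [0.0024,-0.0169,0.001,0,0,-0.095,0],
    [0.003,-0.0227,0.001,0,0,-0.1268,0],
    [0.0033,-0.0286,0.001,0,0,-0.1586,0],
    [0.0033,-0.0316,0.001,0,0,-0.1745,0]
  ]
}}

```text
time_s: 3.7
ee_pos: [0.5374, 0.0651, 0.3083]
eef_rot: [0.002, -0.04, 0.999, 0.001]
ft_force: [-0.3, 2.0, 1.7]
width: -0.001
gripper_force: 1.2
```

```bash
python3 - <<'E'
from h import *
rows([arc(t,68,19.5,.308) for t in np.arange(1.44,1.70,.02)])
E
```

```text
now [0.5374 0.0651 0.3083] 1.6499287577649544 F [-0.2893  1.9689  1.7155] t 3.7 w -0.0008465548651362087 1.2212124466896057
[-0.0011, 0.0042, 0.0004, 0.0, 0.0, 0.0203]
[-0.0004, 0.002, 0.0004, 0.0, 0.0, 0.0076]
[0.0002, -0.0003, 0.0004, 0.0, 0.0, -0.0051]
[0.0008, -0.0026, 0.0004, 0.0, 0.0, -0.0179]
[0.0014, -0.0049, 0.0004, 0.0, 0.0, -0.0306]
[0.0019, -0.0072, 0.0004, 0.0, 0.0, -0.0433]
[0.0024, -0.0095, 0.0004, 0.0, 0.0, -0.0561]
[0.0028, -0.0118, 0.0004, 0.0, 0.0, -0.0688]
[0.0032, -0.0141, 0.0004, 0.0, 0.0, -0.0815]
[0.0035, -0.0164, 0.0004, 0.0, 0.0, -0.0943]
[0.0038, -0.0188, 0.0004, 0.0, 0.0, -0.107]
[0.004, -0.0211, 0.0004, 0.0, 0.0, -0.1197]
[0.0042, -0.0235, 0.0004, 0.0, 0.0, -0.1325]
```

>>> {"method": "apply_moves", "body": {
  "plan": [
    [0.0005,-0.0015,0,0,0,-0.01,0],
    [0.001,-0.003,0,0,0,-0.02,0],
    [0.0014,-0.0049,0,0,0,-0.03,0],
    [0.0019,-0.0065,0,0,0,-0.04,0],
    [0.0019,-0.0065,0,0,0,-0.04,0]
  ]
}}

```text
time_s: 4.2
ee_pos: [0.5368, 0.0609, 0.3063]
eef_rot: [0.0, -0.071, 0.997, -0.0]
ft_force: [-0.4, 1.7, -0.4]
width: 0.001
gripper_force: 0.9
```

>>> {"method": "apply_moves", "body": {
  "plan": [
    [0.0003,-0.0015,0,0,0,-0.008,0],
    [0.0005,-0.003,0,0,0,-0.016,0],
    [0.0005,-0.003,0,0,0,-0.016,0]
  ]
}}

```text
time_s: 4.5
ee_pos: [0.5366, 0.059, 0.3063]
eef_rot: [-0.0, -0.083, 0.997, -0.0]
ft_force: [0.6, 2.8, 1.9]
width: -0.003
gripper_force: 1.0
```

>>> {"method": "apply_moves", "body": {
  "plan": [
    [0.0002,-0.0015,0,0,0,-0.008,0],
    [0.0002,-0.003,0,0,0,-0.008,0],
    [0.0002,-0.003,0,0,0,-0.008,0]
  ]
}}

```text
time_s: 4.8
ee_pos: [0.5367, 0.0574, 0.3063]
eef_rot: [-0.0, -0.089, 0.996, 0.0]
ft_force: [-0.6, 2.6, 0.8]
width: -0.004
gripper_force: 1.8
```

>>> {"method": "apply_moves", "body": {
  "plan": [
    [0,-0.0015,0,0,0,0,0],
    [0,-0.003,0,0,0,0,0],
    [0,-0.003,0,0,0,0,0]
  ]
}}

```text
time_s: 5.1
ee_pos: [0.5368, 0.0565, 0.3063]
eef_rot: [-0.0, -0.089, 0.996, 0.001]
ft_force: [-2.4, 7.8, 2.0]
width: -0.003
gripper_force: 4.0
```

```bash
python3 - <<'E'
from h import *
load();a=C["side"]["img"][130:250,190:310];b=C["top"]["img"][170:250,170:290]
A=cv2.resize(a,(480,480),interpolation=2);B=cv2.resize(b,(320,213),interpolation=2)
o=np.zeros((480,800,3),np.uint8);o[:,:480]=A;o[:213,480:]=B;cv2.imwrite("pics/c3.png",o)
rows([arc(1.571,68,19.5,.308)])
E
```

```text
now [0.5368 0.0565 0.3062] 1.7490002241916254 F [-1.4771  7.8584  1.231 ] t 5.2 w 0.0012208660675150358 3.958011120557785
[0.0003, 0.0034, -0.003, 0.0, 0.0, 0.0]
```

View pics/c3.png

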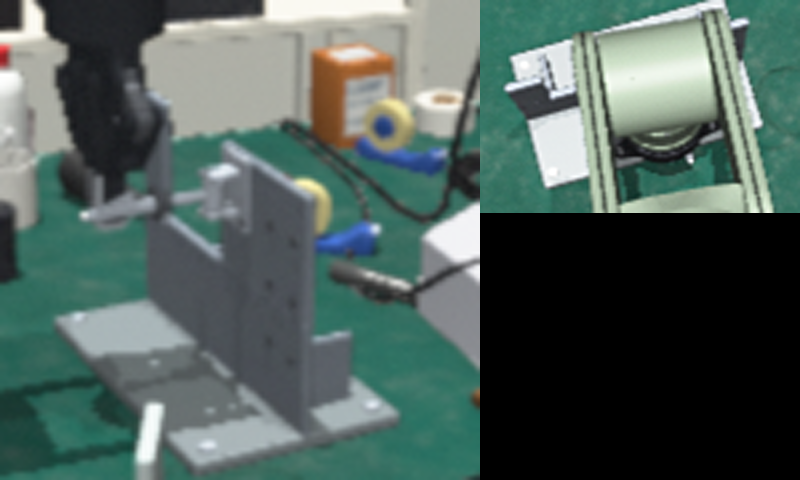

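At the stop (force rose to about 8 N). The peg tip is at crop (85,216) and the collar near (158,207); the peg stands straight out. Backing off and rising.

>>> {"method": "apply_moves", "body": {
  "plan": [
    [0,0.015,0,0,0,0,0],
    [0,0.04,-0.01,0,0,0,0],
    [0,0.04,-0.08,0,0,0,0],
    [0,0.04,-0.16,0,0,0,0],
    [0,0.04,-0.18,0,0,0,0]
  ]
}}

```text
time_s: 5.7
ee_pos: [0.5335, 0.08, 0.42]
eef_rot: [0.005, -0.09, 0.996, -0.0]
ft_force: [-0.1, 0.2, 0.1]
width: 0.003
gripper_force: 0.0
```

```bash
python3 - <<'E'
from h import *
y=-.3065
rows([[.5054,-.19,.415,y],[.5054,-.19,.26,y]])
E
```

```text
now [0.5335 0.08   0.42  ] 1.7504802844876708 F [-0.1469  0.1852  0.1121] t 5.7 w 0.0026422737220705 0.0
[0.1265, -0.4343, 0.0083, 0.0, 0.0, 1.3095]
[0.1265, -0.4343, 0.2667, 0.0, 0.0, 1.3095]
```

>>> {"method": "apply_moves", "body": {
  "plan": [
    [0.02,-0.06,0,0,0,0.09,0],
    [0.04,-0.14,0,0,0,0.18,0.3],
    [0.06,-0.21,0,0,0,0.28,0.5],
    [0.08,-0.28,0,0,0,0.37,0.7],
    [0.1,-0.35,0,0,0,0.46,0.7],
    [0.12,-0.41,0,0,0,0.56,0.7],
    [0.1265,-0.4343,0,0,0,0.65,0.7],
    [0.1265,-0.4343,0,0,0,0.75,0.7]
  ]
}}

```text
time_s: 6.5
ee_pos: [0.5041, -0.1926, 0.4139]
eef_rot: [-0.0, 0.48, 0.877, -0.001]
ft_force: [0.2, 0.7, 0.1]
width: 0.701
gripper_force: 0.0
```

```bash
python3 - <<'E'
from h import *
load();a=C["side"]["img"][150:230,180:300]
cv2.imwrite("pics/c4.png",np.hstack([cv2.resize(C["side"]["img"][165:205,200:260],(400,267),interpolation=2),cv2.resize(C["top"]["img"][185:245,200:290],(400,267),interpolation=2)]))
y=-.3065
rows([[.5054,-.19,.415,y],[.5054,-.19,.26,y]])
E
```

```text
now [ 0.5044 -0.191   0.414 ] 0.5779526528203134 F [-0.6355  0.1998  0.6436] t 6.6 w 0.6969363296128105 0.0
[0.0005, 0.0023, -0.0017, 0.0, 0.0, 0.5631]
[0.0005, 0.0023, 0.2566, 0.0, 0.0, 0.5631]
```

View pics/c4.png

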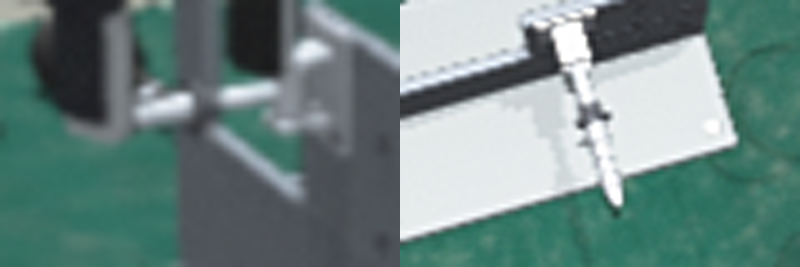

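The top crop clearly shows the peg: tip at crop (617,210), collar at (592,116), barrel at (572,45). In the side crop a finger hides the tip, and the collar is at (203,108).

```bash
python3 - <<'E'
from h import *
load()
tp=lambda x,y:[200+(x-400)/4.444,185+y/4.444]
sp=lambda x,y:[200+x/6.667,165+y/6.667]
R=np.array([[np.cos(V[2]),np.sin(V[2])],[-np.sin(V[2]),np.cos(V[2])]])
piv=S(-18,-30)
for n,p in (("tip",tp(617,208)),("collarface",tp(595,122)),("collarback",tp(589,106)),("barrel",tp(572,45))):
    q=ray("top",p,.15)[:2];print(n,q,R@(q-piv))
def tri(a,b):
    r=least_squares(lambda X:np.r_[proj("side",X)[0]-a,proj("top",X)[0]-b],[.55,.05,.15]);print(r.x,r.fun,R@(r.x[:2]-piv))
tri([190+85/4,130+216/4],tp(617,208))
tri(sp(203,108),tp(592,114))
E
```

```text
tip [0.5133 0.0346] [-0.0949 -0.    ]
collarface [0.5642 0.0425] [-0.0434 -0.0012]
collarback [0.5738 0.0451] [-0.0335 -0.0004]
barrel [0.6106 0.0517] [ 0.0039 -0.0004]
[0.5163 0.0342 0.15  ] [-1.1246  0.2083  0.0476 -1.17  ] [-0.092  -0.0009]
[0.5699 0.0437 0.1487] [-0.2691  0.0558  0.0212 -0.2773] [-0.0375 -0.0011]
```

>>> {"method": "apply_moves", "body": {
  "plan": [
    [0.0005,0.0023,0,0,0,0.09,0.7],
    [0.0005,0.0023,0,0,0,0.18,0.7],
    [0.0005,0.0023,0,0,0,0.28,0.7],
    [0.0005,0.0023,0,0,0,0.37,0.7],
    [0.0005,0.0023,0.02,0,0,0.46,0.7],
    [0.0005,0.0023,0.05,0,0,0.5631,0.7],
    [0.0005,0.0023,0.08,0,0,0.5631,0.7],
    [0.0005,0.0023,0.08,0,0,0.5631,0.7]
  ]
}}

```text
time_s: 7.5
ee_pos: [0.505, -0.1887, 0.3641]
eef_rot: [-0.002, 0.806, 0.593, -0.002]
ft_force: [-0.8, 0.1, -0.2]
width: 0.697
gripper_force: 0.0
```

```bash
python3 - <<'E'
from h import *
load()
a=C["side"]["img"][205:305,195:295];b=C["top"]["img"][205:265,295:375]
o=np.zeros((600,800,3),np.uint8);o[:480,:480]=cv2.resize(a,(480,480),interpolation=2);o[:240,480:]=cv2.resize(b,(320,240),interpolation=2);cv2.imwrite("pics/c5.png",o)
rows([[.5054,-.19,.26,-.3065]])
E
```

```text
now [ 0.5057 -0.1892  0.3666] -0.3031364926986695 F [ 0.3421 -0.5902  0.2804] t 7.6 w 0.7002845960995784 0.0
[-0.0014, -0.0002, 0.1776, 0.0, 0.0, 0.0021]
```

View pics/c5.png

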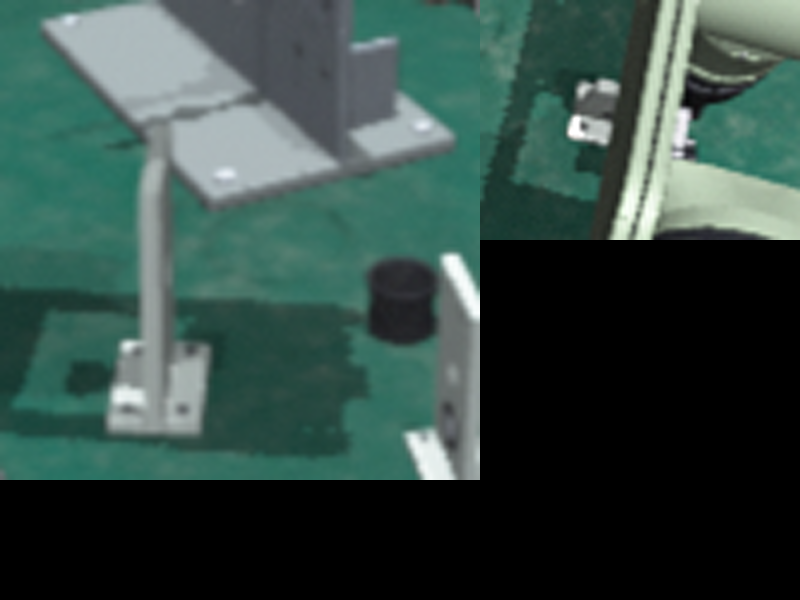

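The side crop shows the carrier's foot quad at (107,430), (120,345), (212,345), (200,432). The top crop shows the foot's left end at about (568,135) and (578,82).

```bash
python3 - <<'E'
from h import *
load()
k=lambda x,y:[195+x/4.8,205+y/4.8]; t=lambda x,y:[295+(x-480)/4,205+y/4]
c=[("side",[-20,-30,8],k(107,425)),("side",[-20,30,8],k(120,343)),("side",[20,30,8],k(212,343)),("side",[20,-30,8],k(201,427)),("side",[-20,-30,8],sc(85,550)),("side",[-20,30,8],sc(97,490)),("side",[20,30,8],sc(163,493)),("side",[20,-30,8],sc(155,552)),
("top",[-20,30,8],t(568,135)),("top",[20,30,8],t(578,82)),("side",[-4,-30,120],sc(111,378)),("side",[4,-30,120],sc(128,378)),("side",[0,30,120],sc(125,322))]
v=fit(c,[.5,-.19,-.3])
fit(c[:10],v)
E
```

```text
pose [ 0.5052 -0.1914 -0.3166] deg -18.142136566353294
[[ 0.3247 -0.9529]
 [ 0.2884 -0.4088]
 [-0.7001 -0.0114]
 [ 0.0753 -0.9284]
 [-0.0805  0.9221]
 [-0.6128  0.3828]
 [-0.0581 -0.0198]
 [ 0.5618  0.83  ]
 [ 0.1863 -0.0723]
 [ 0.3765 -0.564 ]
 [-0.1827 -0.3912]
 [-0.6521 -0.3095]
 [ 0.3612  0.1816]]
pose [ 0.5051 -0.1911 -0.3261] deg -18.68148731625552
[[ 0.1396 -1.0767]
 [ 0.3694 -0.512 ]
 [-0.636  -0.0171]
 [-0.1296 -0.9419]
 [-0.2656  0.7983]
 [-0.5318  0.2796]
 [ 0.006  -0.0255]
 [ 0.3568  0.8165]
 [ 0.0549 -0.1527]
 [ 0.3763 -0.6138]]
```

>>> {"method": "apply_moves", "body": {
  "plan": [
    [-0.0035,0,0.06,0,0,0.009,0.7],
    [-0.0035,0,0.12,0,0,0.009,0.7],
    [-0.0035,0,0.16,0,0,0.009,0.7],
    [-0.0035,0,0.177,0,0,0.009,0.7],
    [-0.0035,0,0.177,0,0,0.009,0.7]
  ]
}}

```text
time_s: 8.2
ee_pos: [0.505, -0.1917, 0.2597]
eef_rot: [-0.001, 0.811, 0.586, -0.0]
ft_force: [-0.1, 1.1, 0.2]
width: 0.703
gripper_force: 0.0
```

>>> {"method": "apply_moves", "body": {
  "plan": [
    [0,0,0,0,0,0,0.4],
    [0,0,0,0,0,0,0.2],
    [0,0,0,0,0,0,0.1],
    [0,0,0,0,0,0,0],
    [0,0,0,0,0,0,0],
    [0,0,0,0,0,0,0],
    [0,0,0,0,0,0,0]
  ],
  "newtons": 40
}}

```text
time_s: 8.9
ee_pos: [0.505, -0.1917, 0.2609]
eef_rot: [0.0, 0.811, 0.585, 0.0]
ft_force: [-1.3, 1.1, 5.6]
width: 0.084
gripper_force: 44.6
```

```bash
python3 - <<'E'
from h import *
rows([[.505,-.1912,.45,-.3]])
E
```

```text
now [ 0.505  -0.1917  0.2609] -0.31988153943949993 F [-1.3384  1.1305  5.558 ] t 8.9 w 0.08391139836937775 44.645517468452454
[0.0008, -0.0003, -0.3152, 0.0, 0.0, -0.0127]
```

>>> {"method": "apply_moves", "body": {
  "plan": [
    [0,0,-0.03,0,0,0,0],
    [0,0,-0.08,0,0,0,0],
    [0,0,-0.14,0,0,0,0],
    [0,0,-0.18,0,0,0,0],
    [0,0,-0.18,0,0,0,0]
  ]
}}

```text
time_s: 9.4
ee_pos: [0.5056, -0.192, 0.3711]
eef_rot: [0.003, 0.811, 0.585, 0.002]
ft_force: [1.9, -0.2, -2.9]
width: 0.085
gripper_force: 43.5
```

```bash
python3 - <<'E'
from h import *
rows([[*S(-153,-30.5),.366,.178]])
E
```

```text
now [ 0.5056 -0.192   0.3711] -0.319926684005709 F [ 1.8664 -0.2249 -2.9098] t 9.4 w 0.08549706428048355 43.4739388525486
[0.3299, -0.1649, 0.0086, 0.0, 0.0, -0.317]
```

>>> {"method": "apply_moves", "body": {
  "plan": [
    [0.03,-0.03,0,0,0,-0.06,0],
    [0.08,-0.06,0,0,0,-0.12,0],
    [0.14,-0.1,0.003,0,0,-0.18,0],
    [0.21,-0.13,0.006,0,0,-0.24,0],
    [0.27,-0.15,0.0086,0,0,-0.28,0],
    [0.32,-0.1649,0.0086,0,0,-0.317,0],
    [0.33,-0.1649,0.0086,0,0,-0.317,0],
    [0.33,-0.1649,0.0086,0,0,-0.317,0]
  ]
}}

```text
time_s: 10.2
ee_pos: [0.4731, 0.0281, 0.3615]
eef_rot: [-0.001, 0.641, 0.768, -0.001]
ft_force: [-0.6, -0.6, -2.8]
width: 0.085
gripper_force: 43.4
```

```bash
python3 - <<'E'
from h import *
load()
o=np.zeros((500,800,3),np.uint8);o[:500,:500]=cv2.resize(C["side"]["img"][140:240,165:265],(500,500),interpolation=2);o[:240,500:]=cv2.resize(C["top"]["img"][190:270,200:300],(300,240),interpolation=2);cv2.imwrite("pics/c6.png",o)
rows([[*S(-123,-30.5),.346,.178]])
# carrier predicted centre in hand
_,p,a=state();zc=p[2]-.2609
v=[p[0],p[1],a]
P=np.array([[0,-30,120],[0,30,120],[-20,-30,0],[20,-30,0],[0,0,65]])/1e3
q=place(v,P)+[0,0,zc]
for n in C:print(n,proj(n,q))
print(proj("side",[[*S(-18-93.5,-30.5),.15]]))
E
```

```text
now [0.4731 0.0268 0.362 ] 0.1774518257194611 F [-0.6684  0.1596 -2.8017] t 10.3 w 0.08157160169101378 43.404241651296616
[0.0002, 0.0513, 0.0266, 0.0, 0.0, -0.0003]
side [[196.3592 162.9596]
 [187.8387 155.7941]
 [190.6033 211.4803]
 [206.1715 208.4197]
 [193.044  180.9068]]
top [[265.6906 240.7027]
 [241.4491 247.4569]
 [266.4145 253.6246]
 [262.2184 238.9006]
 [253.4424 246.5992]]
[[209.5073 184.2583]]
```

View pics/c6.png

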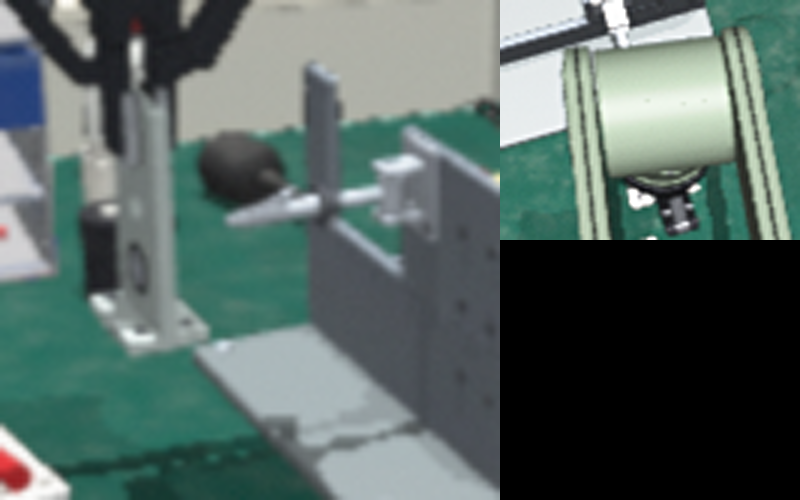

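The side crop shows the carrier held upright, with the light hole at about (137,210), a dark recess ring at (137,270) and the peg tip at (228,220). The hole's position agrees with the prediction to about 1 px.

```bash
python3 - <<'E'
from h import *
load()
g=cv2.cvtColor(C["side"]["img"],cv2.COLOR_BGR2GRAY)
print("cols 186..202");print(np.c_[range(172,204),g[172:204,186:203]])
print("tip cols 206..222");print(np.c_[range(178,190),g[178:190,206:223]])
E
```

```text
cols 186..202
[[172 190 176 149 112 115 121 110 101 116 127 143 151 143 122  98  94  93]
 [173 183 170 144 117 112 112 110 112 118 128 143 151 141 117  96  91  89]
 [174 177 165 135 117 113 113 113 115 119 128 143 151 141 115  95  93  91]
 [175 178 168 137 118 116 115 116 117 118 127 143 150 142 120  97  95  96]
 [176 180 168 138 118 116 116 117 117 119 127 143 151 147 126 100  97 100]
 [177 180 172 146 120 115 114 116 117 118 124 140 152 148 129  99  95  95]
 [178 178 172 147 119 116 116 119 117 118 123 140 150 148 129  97  93  90]
 [179 158 152 133 117 119 126 128 120 118 123 140 151 148 128  98  91  92]
 [180 129 134 126 117 120 133 139 127 118 122 138 150 149 129  99  95  96]
 [181 202 211 179 123 118 135 148 132 119 123 138 150 148 129  99  96  99]
 [182 191 191 153 120 116 133 147 135 119 120 137 151 147 129  98  93  96]
 [183 121 119 109 114 116 124 132 126 118 120 135 150 148 125  94  91  92]
 [184  65  68  89 112 115 117 120 118 117 117 135 151 148 125  91  90  90]
 [185  43  49  83 111 116 116 116 115 116 119 135 150 149 125  92  91  92]
 [186  35  41  76 106 113 114 114 11
[... 1533 characters left out ...]
117 144 159 159 155 180]
 [181  93  87  77  65  53  56  71  90 108 134 154 160 169 174 170 169 192]
 [182  97  95  90  87  93 109 139 163 162 162 169 168 164 164 160 156 161]
 [183  95  95  94 104 139 166 169 171 165 155 152 148 143 138 134 129 122]
 [184  94  93  92 101 129 150 149 146 140 131 127 122 116 108 102 101 100]
 [185  95  95  95  96 104 113 112 111 111 109 110 108 105 101  97  98  96]
 [186  96  98  98  96  97 101 101 103 104 104 102  99  98  97 100  95  95]
 [187  97  98  97  99  98  99 103 104 105 103 100  97  95  96  95  92  92]
 [188  98  97  97  96  97  97  98  99 101  98  96  96  94  93  92  91  89]
 [189  95  94  94  94  93  94  96  95  94  94  92  94  93  93  91  92  90]]
```

```bash
python3 - <<'E'
from h import *
rows([[*S(x,-30.5),.3475,.178] for x in (-118,-108,-98,-88,-64)])
E
```

```text
now [0.4732 0.0264 0.3624] 0.1763312132256241 F [ 0.4284 -0.4924 -2.5194] t 10.4 w 0.08776230031380737 43.403969407081604
[0.0009, 0.0597, 0.0249, 0.0, 0.0, -0.0011]
[0.001, 0.0764, 0.0249, 0.0, 0.0, -0.0011]
[0.001, 0.093, 0.0249, 0.0, 0.0, -0.0011]
[0.001, 0.1097, 0.0249, 0.0, 0.0, -0.0011]
[0.0011, 0.1497, 0.0249, 0.0, 0.0, -0.0011]
```

>>> {"method": "apply_moves", "body": {
  "plan": [
    [0.001,0.02,0.012,0,0,-0.001,0],
    [0.001,0.04,0.025,0,0,-0.001,0],
    [0.001,0.055,0.025,0,0,-0.001,0],
    [0.001,0.06,0.025,0,0,-0.001,0],
    [0.001,0.06,0.025,0,0,-0.001,0]
  ]
}}

```text
time_s: 10.9
ee_pos: [0.5093, 0.0344, 0.3478]
eef_rot: [-0.0, 0.641, 0.768, -0.0]
ft_force: [-0.9, -0.3, -2.4]
width: 0.082
gripper_force: 43.4
```

```bash
python3 - <<'E'
from h import *
rows([[*S(x,-30.5),.3475,.178] for x in (-118,-108,-98)])
load()
o=np.hstack([cv2.resize(C["side"]["img"][155:205,180:245],(416,320),interpolation=2),cv2.resize(C["top"]["img"][190:260,215:299],(384,320),interpolation=2)]);cv2.imwrite("pics/c7.png",o)
E
```

```text
now [0.5093 0.0344 0.3478] 0.17957345541451886 F [-0.8937 -0.269  -2.3881] t 10.9 w 0.0816825340156213 43.40561628341675
[-0.0016, -0.0019, 0.0004, 0.0, 0.0, 0.001]
[-0.0017, 0.0147, 0.0004, 0.0, 0.0, 0.001]
[-0.0017, 0.0314, 0.0004, 0.0, 0.0, 0.001]
```

View pics/c7.png

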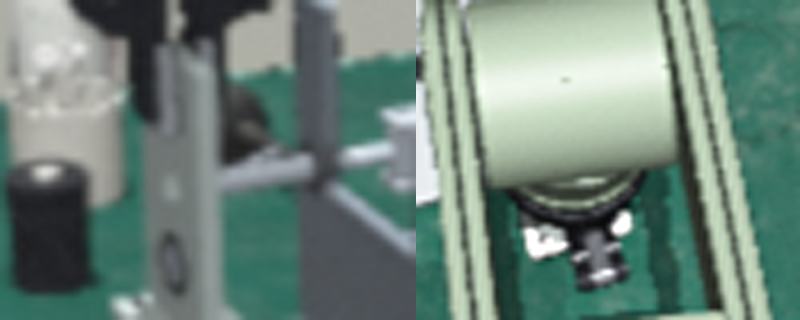

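The side crop shows the hole at about (172,187), with the peg's extended axis passing close to (175,191), so they line up to about 1 px; the grip is steady. Advancing in small steps.

>>> {"method": "apply_moves", "body": {
  "plan": [
    [-0.0016,0.004,0.001,0,0,0,0],
    [-0.0016,0.008,0.001,0,0,0,0],
    [-0.0016,0.012,0.001,0,0,0,0],
    [-0.0016,0.015,0.001,0,0,0,0],
    [-0.0016,0.015,0.001,0,0,0,0]
  ]
}}

```text
time_s: 11.5
ee_pos: [0.5178, 0.035, 0.3474]
eef_rot: [0.0, 0.641, 0.768, 0.0]
ft_force: [0.2, 0.3, -2.7]
width: 0.087
gripper_force: 43.4
```

>>> {"method": "apply_moves", "body": {
  "plan": [
    [0,0.0035,0,0,0,0,0],
    [0,0.007,0,0,0,0,0],
    [0,0.01,0,0,0,0,0],
    [0,0.01,0,0,0,0,0]
  ]
}}

```text
time_s: 11.9
ee_pos: [0.5238, 0.0361, 0.3474]
eef_rot: [0.0, 0.641, 0.768, 0.0]
ft_force: [0.1, -1.4, -1.4]
width: 0.087
gripper_force: 43.4
```

>>> {"method": "apply_moves", "body": {
  "plan": [
    [0,0.003,0,0,0,0,0],
    [0,0.006,0,0,0,0,0],
    [0,0.009,0,0,0,0,0],
    [0,0.009,0,0,0,0,0]
  ]
}}

```text
time_s: 12.3
ee_pos: [0.5291, 0.0371, 0.3474]
eef_rot: [0.0, 0.641, 0.768, 0.0]
ft_force: [-0.1, 0.0, -1.5]
width: 0.088
gripper_force: 43.4
```

```bash
python3 - <<'E'
from h import *
R=np.array([[np.cos(V[2]),np.sin(V[2])],[-np.sin(V[2]),np.cos(V[2])]])
rows([]);_,p,a=state();print(R@(p[:2]-S(-18,-30)))
E
```

```text
now [0.5291 0.0371 0.3474] 0.17961007280953528 F [-0.0778  0.0095 -1.4808] t 12.3 w 0.08841683611341056 43.42057719826698
[-0.0789 -0.0004]
```

>>> {"method": "apply_moves", "body": {
  "plan": [
    [0,0.003,0,0,0,0,0],
    [0,0.006,0,0,0,0,0],
    [0,0.008,0,0,0,0,0],
    [0,0.008,0,0,0,0,0]
  ]
}}

```text
time_s: 12.7
ee_pos: [0.5337, 0.0379, 0.3473]
eef_rot: [0.0, 0.641, 0.768, 0.0]
ft_force: [0.3, 0.0, -1.8]
width: 0.084
gripper_force: 43.4
```

>>> {"method": "apply_moves", "body": {
  "plan": [
    [0,0.003,0,0,0,0,0],
    [0,0.006,0,0,0,0,0],
    [0,0.008,0,0,0,0,0],
    [0,0.008,0,0,0,0,0]
  ]
}}

```text
time_s: 13.1
ee_pos: [0.5384, 0.0388, 0.3474]
eef_rot: [-0.0, 0.641, 0.768, -0.0]
ft_force: [-0.6, 0.3, -1.5]
width: 0.091
gripper_force: 43.6
```

>>> {"method": "apply_moves", "body": {
  "plan": [
    [0,0.003,0,0,0,0,0],
    [0,0.006,0,0,0,0,0],
    [0,0.008,0,0,0,0,0],
    [0,0.008,0,0,0,0,0]
  ]
}}

```text
time_s: 13.5
ee_pos: [0.543, 0.0396, 0.3475]
eef_rot: [-0.0, 0.641, 0.768, 0.0]
ft_force: [-2.7, 0.1, 0.8]
width: 0.087
gripper_force: 43.9
```

>>> {"method": "apply_moves", "body": {
  "plan": [
    [0,0.003,0,0,0,0,0],
    [0,0.006,0,0,0,0,0],
    [0,0.008,0,0,0,0,0],
    [0,0.008,0,0,0,0,0]
  ]
}}

```text
time_s: 13.9
ee_pos: [0.546, 0.0402, 0.3462]
eef_rot: [-0.003, 0.641, 0.768, -0.003]
ft_force: [-9.0, -0.7, 1.4]
width: 0.082
gripper_force: 43.7
```

>>> {"method": "apply_moves", "body": {
  "plan": [
    [0,0.001,0,0,0,0,0],
    [0,0.002,0,0,0,0,0],
    [0,0.002,0,0,0,0,0]
  ]
}}

```text
time_s: 14.2
ee_pos: [0.5494, 0.0407, 0.3477]
eef_rot: [0.001, 0.641, 0.768, 0.001]
ft_force: [-1.1, 0.6, 0.7]
width: 0.086
gripper_force: 43.8
```

```bash
python3 - <<'E'
from h import *
rows([]);o,p,a=state();print(o["moment"],o["eef_rot"])
E
```

```text
now [0.5494 0.0407 0.3477] 0.17949368311645772 F [-1.1146  0.5587  0.7142] t 14.2 w 0.08562546046396231 43.811163157224655
[-0.01    0.38    0.0275] [0.0007 0.6409 0.7676 0.0008]
```

>>> {"method": "apply_moves", "body": {
  "plan": [
    [0,0.0015,0,0,0,0,0],
    [0,0.003,0,0,0,0,0],
    [0,0.003,0,0,0,0,0]
  ]
}}

```text
time_s: 14.5
ee_pos: [0.5511, 0.041, 0.3476]
eef_rot: [0.001, 0.641, 0.768, 0.001]
ft_force: [-1.4, 1.1, 1.5]
width: 0.084
gripper_force: 43.9
```

>>> {"method": "apply_moves", "body": {
  "plan": [
    [0,0.0015,0,0,0,0,0],
    [0,0.003,0,0,0,0,0],
    [0,0.003,0,0,0,0,0]
  ]
}}

```text
time_s: 14.8
ee_pos: [0.5527, 0.0413, 0.3475]
eef_rot: [0.0, 0.641, 0.768, 0.0]
ft_force: [-0.7, -0.0, 1.3]
width: 0.088
gripper_force: 44.0
```

>>> {"method": "apply_moves", "body": {
  "plan": [
    [0,0.0015,0,0,0,0,0],
    [0,0.003,0,0,0,0,0],
    [0,0.003,0,0,0,0,0]
  ]
}}

```text
time_s: 15.1
ee_pos: [0.5545, 0.0416, 0.3471]
eef_rot: [0.0, 0.641, 0.768, 0.0]
ft_force: [-0.0, 1.1, -2.5]
width: 0.093
gripper_force: 43.4
```

>>> {"method": "apply_moves", "body": {
  "plan": [
    [0,0.0015,0,0,0,0,0],
    [0,0.0025,0,0,0,0,0],
    [0,0.0025,0,0,0,0,0]
  ]
}}

```text
time_s: 15.4
ee_pos: [0.5558, 0.0419, 0.3471]
eef_rot: [0.0, 0.641, 0.768, 0.0]
ft_force: [-0.1, 0.2, -2.4]
width: 0.087
gripper_force: 43.4
```

>>> {"method": "apply_moves", "body": {
  "plan": [
    [0,0.0015,0,0,0,0,0],
    [0,0.0015,0,0,0,0,0]
  ]
}}

```text
time_s: 15.6
ee_pos: [0.5567, 0.0421, 0.3473]
eef_rot: [0.0, 0.641, 0.768, 0.0]
ft_force: [-0.3, -0.4, -2.4]
width: 0.088
gripper_force: 43.4
```

>>> {"method": "apply_moves", "body": {
  "plan": [
    [0,0.0012,0,0,0,0,0],
    [0,0.0012,0,0,0,0,0]
  ]
}}

```text
time_s: 15.8
ee_pos: [0.5574, 0.0422, 0.3474]
eef_rot: [0.0, 0.641, 0.768, 0.0]
ft_force: [-0.7, -0.7, -3.3]
width: 0.086
gripper_force: 43.4
```

>>> {"method": "apply_moves", "body": {
  "plan": [
    [0,0.0012,0,0,0,0,0],
    [0,0.0012,0,0,0,0,0]
  ]
}}

```text
time_s: 16.0
ee_pos: [0.5581, 0.0423, 0.3474]
eef_rot: [0.0, 0.641, 0.768, 0.0]
ft_force: [0.2, 0.0, -1.9]
width: 0.088
gripper_force: 43.4
```

>>> {"method": "apply_moves", "body": {
  "plan": [
    [0,0.0012,0,0,0,0,0],
    [0,0.0012,0,0,0,0,0]
  ]
}}

```text
time_s: 16.2
ee_pos: [0.5585, 0.0424, 0.3473]
eef_rot: [-0.0, 0.641, 0.768, -0.0]
ft_force: [-1.1, -0.6, -1.6]
width: 0.086
gripper_force: 43.5
```

>>> {"method": "apply_moves", "body": {
  "plan": [
    [0,0.0012,0,0,0,0,0],
    [0,0.0012,0,0,0,0,0]
  ]
}}

```text
time_s: 16.4
ee_pos: [0.5589, 0.0425, 0.3472]
eef_rot: [-0.001, 0.641, 0.768, -0.001]
ft_force: [-4.1, -0.7, -0.8]
width: 0.087
gripper_force: 43.6
```

>>> {"method": "apply_moves", "body": {
  "plan": [
    [0,-0.0008,0.001,0,0,0,0],
    [0,-0.0008,0.002,0,0,0,0],
    [0,-0.0008,0.002,0,0,0,0]
  ]
}}

```text
time_s: 16.7
ee_pos: [0.5586, 0.0425, 0.346]
eef_rot: [-0.0, 0.641, 0.768, -0.0]
ft_force: [-3.8, -0.2, -0.3]
width: 0.093
gripper_force: 43.6
```

>>> {"method": "apply_moves", "body": {
  "plan": [
    [0,0,0.001,0,0,0,0],
    [0,0,0.0015,0,0,0,0],
    [0,0,0.0015,0,0,0,0]
  ]
}}

```text
time_s: 17.0
ee_pos: [0.5587, 0.0425, 0.3451]
eef_rot: [-0.0, 0.641, 0.768, -0.0]
ft_force: [-4.5, -0.9, -0.8]
width: 0.086
gripper_force: 43.6
```

>>> {"method": "apply_moves", "body": {
  "plan": [
    [0,-0.0008,0.001,0,0,0,0],
    [0,-0.0008,0.001,0,0,0,0]
  ]
}}

```text
time_s: 17.2
ee_pos: [0.5584, 0.0424, 0.3446]
eef_rot: [-0.0, 0.641, 0.768, 0.0]
ft_force: [-4.2, -0.3, -0.3]
width: 0.082
gripper_force: 43.7
```

>>> {"method": "apply_moves", "body": {
  "plan": [
    [0,0,0.001,0,0,0,0],
    [0,0,0.001,0,0,0,0]
  ]
}}

```text
time_s: 17.4
ee_pos: [0.5584, 0.0424, 0.344]
eef_rot: [-0.0, 0.641, 0.768, -0.0]
ft_force: [-4.1, -0.8, -0.7]
width: 0.086
gripper_force: 43.6
```

>>> {"method": "apply_moves", "body": {
  "plan": [
    [0,-0.001,0,0,0,0,0],
    [0,-0.001,0,0,0,0,0]
  ]
}}

```text
time_s: 17.6
ee_pos: [0.5581, 0.0423, 0.344]
eef_rot: [0.0, 0.641, 0.768, 0.0]
ft_force: [-2.6, 0.5, -1.9]
width: 0.088
gripper_force: 43.4
```

```bash
python3 - <<'E'
from h import *
rows([]);o,p,a=state();print(o["moment"],o["eef_rot"])
load();im=C["side"]["img"]
cv2.imwrite("pics/c8.png",np.hstack([cv2.resize(im[150:215,195:260],(500,500),interpolation=2),cv2.resize(C["top"]["img"][185:245,215:251],(300,500),interpolation=2)]))
E
```

```text
now [0.5581 0.0423 0.344 ] 0.1794466735335345 F [-2.5713  0.4878 -1.9006] t 17.6 w 0.08794559767103607 43.4476076066494
[ 0.0136  0.5068 -0.0121] [0.0004 0.6409 0.7676 0.0005]
```

View pics/c8.png

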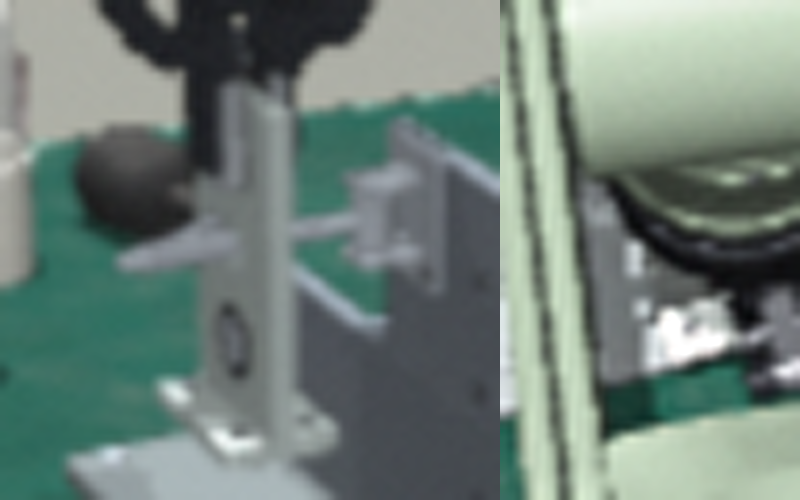

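The carrier is on the peg: the tip protrudes at (120,260), the hole is at (235,235), and what looks like the raised catch is at (205,215) in front of the plate. Lowering until the peg carries it.

>>> {"method": "apply_moves", "body": {
  "plan": [
    [0,-0.0005,0.001,0,0,0,0],
    [0,-0.0005,0.001,0,0,0,0]
  ]
}}

```text
time_s: 17.9
ee_pos: [0.558, 0.0423, 0.3437]
eef_rot: [0.001, 0.641, 0.768, 0.001]
ft_force: [-0.6, 0.4, -0.9]
width: 0.089
gripper_force: 43.5
```

>>> {"method": "apply_moves", "body": {
  "plan": [
    [0,0,0.001,0,0,0,0],
    [0,0,0.001,0,0,0,0]
  ]
}}

```text
time_s: 18.1
ee_pos: [0.5579, 0.0423, 0.3435]
eef_rot: [0.001, 0.641, 0.768, 0.001]
ft_force: [-1.5, -0.1, 1.7]
width: 0.091
gripper_force: 43.9
```

```bash
python3 - <<'E'
from h import *
rows([]);o,p,a=state();print(o["moment"])
E
```

```text
now [0.5579 0.0423 0.3435] 0.1794798770574885 F [-1.4551 -0.0694  1.7339] t 18.1 w 0.09064416853703605 43.93651217222214
[0.0384 0.2479 0.0235]
```

>>> {"method": "apply_moves", "body": {
  "plan": [
    [0,0,-0.0005,0,0,0,0.12],
    [0,0,-0.0005,0,0,0,0.15],
    [0,0,-0.0005,0,0,0,0.2],
    [0,0,-0.0005,0,0,0,0.25],
    [0,0,-0.0005,0,0,0,0.3],
    [0,0,-0.0005,0,0,0,0.35],
    [0,0,-0.0005,0,0,0,0.35]
  ],
  "newtons": 20
}}

```text
time_s: 18.8
ee_pos: [0.5576, 0.0422, 0.3432]
eef_rot: [0.0, 0.641, 0.768, 0.0]
ft_force: [0.2, -0.2, -1.2]
width: 0.349
gripper_force: 0.0
```

Released; rising straight up.

>>> {"method": "apply_moves", "body": {
  "plan": [
    [0,0,-0.02,0,0,0,0.35],
    [0,0,-0.05,0,0,0,0.35],
    [0,0,-0.1,0,0,0,0.35],
    [0,0,-0.16,0,0,0,0.35],
    [0,0,-0.2,0,0,0,0.35],
    [0,0,-0.2,0,0,0,0.35],
    [0,0,-0.2,0,0,0,0.35],
    [0,0,-0.2,0,0,0,0.35]
  ]
}}

```text
time_s: 19.6
ee_pos: [0.5573, 0.0422, 0.4621]
eef_rot: [-0.001, 0.641, 0.768, -0.001]
ft_force: [0.9, 0.7, 0.1]
width: 0.353
gripper_force: 0.0
```

```bash
python3 - <<'E'
from h import *
rows([])
old=cv2.imread("pics/c8.png")
load();g=C["side"]["img"];cv2.imwrite("pics/final_side.png",g)
gg=cv2.cvtColor(g,cv2.COLOR_BGR2GRAY)
print(np.c_[range(172,190),gg[172:190,208:240]])
# expected corners of carrier, hanging upright with centre 48.5 mm out, hole 2 mm below axis
v=[*S(-66.5,-30.5),.178];q=place(v,np.array([[-4,-30,120],[4,-30,120],[-4,30,120],[-20,-30,8],[20,-30,8]])/1e3)+[0,0,.083]
print(proj("side",q))
print(np.c_[range(156,166),gg[156:166,214:240]])
E
```

```text
now [0.5573 0.0422 0.4621] 0.17956602667309646 F [0.9051 0.7228 0.1136] t 19.6 w 0.3528782412358558 0.0
[[172  55  60  67  71  70  70  67  61  59  58  52  54  92 118 117 116 115
  116 116 118 117 123 139 148 141 119  96  94  92  96  96 109]
 [173  47  52  57  60  60  60  58  56  54  53  54  59  92 117 116 115 115
  114 117 118 117 122 138 148 142 118  97  94  93  95  95 106]
 [174  40  46  48  52  53  51  52  51  55  70  84  83 100 117 116 116 116
  116 117 116 116 123 138 148 141 121 103  98  98  97  95  98]
 [175  37  40  42  46  47  47  45  43  50  67  82  87 104 119 115 115 116
  116 117 117 117 122 138 147 142 123 103  99  98  99  98  99]
 [176  35  35  38  41  40  41  42  39  40  48  59  71 100 116 115 116 114
  117 116 117 116 124 137 147 142 123 104 100  99 102 101 104]
 [177  30  33  34  36  38  38  36  37  35  37  38  52  93 116 119 121 118
  116 117 117 116 123 138 148 140 123 107 106 110 116 124 133]
 [178  32  31  32  32  33  33  37  37  37  38  40  60 106 141 144 124 114
  114 117 117 116 122 139 147 147 143 149 157 158 159 159 159]
 [179  42  40  34  32  33  33  34  34
[... 2007 characters left out ...]
 173 173 173 173 173]
 [160 173 174 173 173 174 170 152 122 121 129 133 132 119 102  87  83  90
   99 106 142 170 173 173 173 173 174]
 [161 173 173 172 173 173 171 151 121 118 121 129 144 158 148 119  94  92
   95  88 127 169 173 174 173 173 173]
 [162 173 174 173 173 173 170 150 120 115 117 121 136 158 167 159 135 110
   99  87 126 169 173 174 173 170 170]
 [163 174 172 172 173 173 170 151 121 115 117 117 123 138 157 169 165 146
  120  95 129 169 170 169 167 151 133]
 [164 173 173 174 173 173 171 150 120 116 116 117 118 122 131 149 163 165
  152 136 150 163 140 126 124 114 101]
 [165 169 169 172 174 172 168 148 120 116 117 115 119 118 119 126 141 157
  159 145 132 122 106  95  96  92  91]]
```

The pixel values show the plate upright (its edge stays at column 220) and the catch standing clear above the peg, just in front of the plate, at rows 174–175, columns 217–219.

```bash
python3 -c "
from station import robot
print(robot.sign_off())"
```

```text
the job is handed in; nothing more can be done
None
```

The peg is swung out against its stop and the carrier hangs upright on it, home against the shoulder with the catch up in front; the arm has let go and is clear, and the job was handed in at about 20 s (no verdict came back).

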